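# Pack the microscope carrier and lift it by its handle

### The arm

A 6-joint arm with a two-finger parallel gripper is mounted at the origin on a cart in front of the work surface, level with it; the furniture and walls round the work are solid. World frame = base frame: x ahead of the robot, y to its left, z up, the work surface at z = 0. Lengths are in mm, angles in rad, forces in N, time in s.
With the tool pointing down it reaches from about 275 to 750 mm from the base axis. Payload 10.2 kg.
Tool frame: the origin (TCP) lies between the finger pads; the fingertips stand 17 mm ahead of it and the grasp point (between the pads) lies 2 mm behind it (tips_ahead is the distance from the TCP to the fingertips, in mm); z points along the fingers, y is the line along which they close (so a half turn about z gives the same grasp; the last joint's range is limited). The gripper opens to 85 mm and grips with 20 to 120 N. Pads are 22 mm wide; open, the fingers measure 114 mm over their backs; the gripper's body (76 mm by 85 mm) begins 54 mm behind the grasp point. The pads swing forward as they close: fully open they stand 13 mm farther back than shut.
Start: joints at [-0.223, 0.313, 1.498, -0, 1.331, -0.223], TCP at [525.006, -0.014, 248.294] pointing down, gripper open.
Joint ranges: [-2.94, 2.94], [-0.97, 2.17], [0.19, 2.56], [-1.23, 4.37], [0.02, 3.11], [-2.88, 2.88]. Speed limits (rad/s): [2.39, 2.39, 3.01, 3.14, 3.14, 3.14].

### API

Orientations are given as a unit quaternion [w, x, y, z].
In Python, from rig import sense, capture, finish_job, boxes_of, tips_ahead gives the robot as it stands.
- The arm moves only by the tool drive_tool, never from a script. Its argument "commands" is text: rows parted by semicolons, each of 7 numbers parted by spaces: the shift along the world's x, y, z in units of 0.1 m (1.0 is 0.1 m), then the turn, a rotation vector about the world's x, y, z in units of pi/4 rad (1.0 is pi/4 rad), then the opening in per cent of the stroke, from 0 (shut) to 100 (fully open). A call has 1 to 20 rows; each row shifts and turns the commanded pose from where the row before left it; what a row does not reach is not made up. A row lasts 1/12 s, in which the tool goes at most 41.7 mm and 7.16 degrees, less where a joint would pass 70% of its speed; a pose out of reach is approached as far as the arm can. A call with a number of a shift or a turn outside -1 to 1 is refused whole. A call with a gripper value outside its range is refused whole. The fingers move at their own pace and stop on an object; "force" is the grip in N (left out, the last holds). Time passes only in rows, so rows that do not move let the fingers close. It gives the time, the measured TCP pose, the force, the opening and the grip force at its end, in the units of the state.
- sense(): the state, without advancing time (a new reading comes with each control period).
- capture(name): name is "scene" or "side" or "wrist"; returns a dict with "pixels" (384x512x3 uint8, blue, green, red), "fov_y" (degrees; the focal length in pixels is half the picture's height over the tangent of half this angle, whatever the lens; pixels are square), "cx", "cy" (the principal point, pixels), "position" and "attitude" of the camera in the world; the wrist camera has in their place "tool_from_camera" (4x4, takes a point from camera to tool coordinates, whose origin is the TCP and whose axes are the flange's). Camera axes: x right, y down, z forward; pixel columns grow to the right and rows downward; lengths in mm; the calibration is good to about 2 mm. A picture is of the moment at which its call begins: read the wrist's pose just before it. There is no depth.
- finish_job(): hands the job in; it is judged then, once.
Trained networks look in a picture, given as the dict that the camera call returned (one of the last four; its "shot" number tells which), for a name from the list of things; names that differ only in an ending like _2 or _b are one class to them, and where a whole thing is asked for, a point or a joint stands for the part that bears it (a point fixed in the world has none). Each returns a list of dicts, best first, with "confidence" (0 to 1); they miss things now and then, are a little off and sometimes report something else, mostly with a low value. They report only what shows in the picture. A call takes as long as a camera call. They do not tell look-alikes from the thing itself.
- boxes_of(picture, name): "position" ([column, row] in pixels, amid what is visible of it).
The state is a dict: "time_s": time; "joints": joint angles; "dq": joint speeds; "tau": joint torques, N m; "eef_pos": TCP position; "ee_rot": TCP orientation; "force": force on the tool from outside, world axes, zero at the start; "wrist_torque": the same for the moment, N m; "grip_width": opening from 0.0 (shut) to 1.0 (fully open); "grip_force": force on a finger pad.
Only numpy, scipy, OpenCV 4.12 (cv2) and the standard library are available. Lean on these libraries where they do the work, as an engineer would, in place of code of your own. Each camera call takes 0.05 s, during which the arm holds its last target. There are 200 camera calls.

### The job

Get the microscope accessory carrier ready to be taken to another microscope. Lay the counting-chamber case flat in the carrier's open drawer and let go of it, slide the drawer fully shut, then take the carrier by the grip of its handle, lift it about 10 cm off the bench and finish while still holding it there, level and still, with both objective canisters standing in their wells. Leave the other things on the bench where they are.

Things in the scene. Friction and masses are not known exactly. Their poses are not given: they have to be found in the camera images.
- chamber_case_mid (a point): Counting-chamber case: flat closed box with black ends, 36 x 82 x 13 mm, about 50 g, lying on the bench to the right of the carrier. The point is its centre, 6.5 mm above its underside; its own x runs across the 36 mm width, y along the 82 mm length, z up. Of three flat packs it is the middle-sized one.
- tissue_pack_mid (a point): Pack of lens tissue, thin light carton 60 x 90 x 9 mm, loose, to be left alone (not pushed more than 3 cm). The point is its centre; y along the 90 mm.
- memory_stick_mid (a point): Boxed memory stick, 17 x 46 x 9 mm, loose, looks like a much smaller counting-chamber case, to be left alone (not pushed more than 3 cm). The point is its centre; y along the 46 mm.
- handle: Grip of the carrier's handle: a black ribbed bar of section 18 mm (x) x 20 mm (z), 100 mm long (y), fixed to the carrier. Origin at its centre, over the carrier's middle, 150 mm above the underside. Axes are the carrier's: x to the rear, y left along the grip, z up. A 7 mm steel rod from the middle of each end of the carrier bears it; under it the deck is 88 mm below the grip's centre.
- carrier_foot (a point): Centre of the carrier's underside, axes as the handle's. The carrier is a loose grey tote 120 mm deep (x), 190 mm wide (y; 202 over the handle's ends), 65 mm high without the handle, on four rubber feet; 0.4 to 0.6 kg with its drawer, up to 0.85 kg packed. The drawer's front faces -x, the robot's side. The carrier itself slides on the bench if pushed with more than about 3 N.
- drawer (a joint): Drawer of the carrier, under the deck: 0 m is fully shut, grows as the drawer comes out towards the carrier's -x, end stop at 0.105 m. Light sliding friction (about 0.8 N) keeps it where it is left while the carrier is level.
- drawer_in (a point): Centre of the drawer's inner floor; moves with the drawer, axes as the handle's. Inside 100 mm deep (x), 154 wide (y), walls 3 mm thick and 22 high; floor 12 mm above the bench; front panel 6 mm thick, top 38 mm above the bench. Out by q, the q metres next to the front are open above (all of it from 0.1 on); the rest is under the deck, 26 mm above the drawer floor.
- drawer_pull (a point): Middle of the drawer's steel pull bar (7 mm thick, 56 mm long along y), 18 mm in front of the drawer's front face, 20 mm above the bench; moves with the drawer. Pushing the pull or the front panel to the carrier's +x shuts the drawer.
- canister_1_mid (a point): Clear round objective canister with a black cap, 38 mm across, 62 mm high, 90 g, loose, standing upright 20 mm deep in the left well (+y) of the deck with 1.5 mm of play round it. The point is its centre, 31 mm above its underside, 58 mm to the left of and 77 mm below the handle grip's centre when it is seated.
- canister_2_mid (a point): The second canister, the same as the first, in the right well (-y), 58 mm to the right of and 77 mm below the handle grip's centre when it is seated.
Mind the look-alikes: they are no part of the job. Of the things that look like the part that bears chamber_case_mid, the smaller one is meant. What is shaped like the part that bears canister_1_mid but blue is not meant.

How it is judged (in metres and radians):
On the way, in this order (a step that is already met when the one before it is completed fails the run):
1. the counting-chamber case lies flat on the floor of the drawer, released (x of chamber_case_mid in the frame of drawer_in between -0.05 and 0.05 m and y of chamber_case_mid in the frame of drawer_in between -0.077 and 0.077 m and z of chamber_case_mid in the frame of drawer_in between 0.002 and 0.011 m and angle between chamber_case_mid's own z axis and vertical below 0.12 rad and contact force between the fingers and chamber_case below 0.1 N), for 0.2 s.
2. the drawer is fully shut (within 4 mm) while the carrier stands on the bench (value of joint drawer below 0.004 m and height (world z) of handle below 0.16 m), for 0.2 s.
At the end, for the whole second after the job is handed in: The fingers hold the grip, the carrier 6 to 16 cm above the bench, level within 6 degrees and still (2 cm/s, 0.1 rad/s); drawer shut within 6 mm, the case flat in it, both canisters seated within 6 mm; lens tissue and memory stick within 3 cm of their places (height (world z) of handle between 0.21 and 0.31 m and angle between handle's own z axis and vertical below 0.1 rad and linear speed of handle below 0.02 m/s and angular speed of handle below 0.1 rad/s and contact force between the fingers and handle above 2 N and value of joint drawer below 0.006 m and x of chamber_case_mid in the frame of drawer_in between -0.05 and 0.05 m and y of chamber_case_mid in the frame of drawer_in between -0.077 and 0.077 m and z of chamber_case_mid in the frame of drawer_in between 0.002 and 0.011 m and z of canister_1_mid in the frame of handle between -0.083 and -0.071 m and z of canister_2_mid in the frame of handle between -0.083 and -0.071 m and distance of each of tissue_pack_mid, memory_stick_mid from where it was at the start of the episode below 0.03 m); the arm keeps its last pose, push and grip.
It fails at once if the carrier is tipped by more than 20 degrees (angle between handle's own z axis and vertical above 0.35 rad).
It fails at once if the lens tissue or the memory stick is pushed more than 3 cm (distance of any of tissue_pack_mid, memory_stick_mid from where it was at the start of the episode above 0.03 m).
It also fails if it takes over 64 s, if anything falls off the work surface, if the arm or the gripper's body presses on something with over 40 N, if the wrist force passes 120 N, or if a joint passes its speed limit or range.

## Working session

There is one attempt and no reset: what is moved stays moved. The work goes in short steps, Python scripts to look and compute and a tool call to move; the robot and the scene stay as the last step left them, time stands still between calls to the robot, and variables do not carry over. Pictures are saved under pics/ and viewed, at most 10 in all, crops included, and the job is handed in when it is done.

Besides the shell and the picture viewer there is one more tool, called as name(argument=value, ...) on one line, values as JSON. drive_tool: Moves the arm, as the interface text tells. Shifts and turns lie within -1 to 1; 1 stands for 0.1 m of shift or pi/4 rad of turn. Its arguments: {"type":"object","properties":{"commands":{"type":"string"},"force":{"type":"number"}},"required":["commands"]}

```bash
mkdir -p pics; cat > h.py <<'E'
import numpy as np, cv2
from rig import sense, capture, finish_job, boxes_of, tips_ahead
from scipy.spatial.transform import Rotation as R
def q2R(q): return R.from_quat([q[1],q[2],q[3],q[0]]).as_matrix()
def cam(p,s=None):
    f=p["pixels"].shape[0]/2/np.tan(np.radians(p["fov_y"])/2)
    if "tool_from_camera" in p:
        T=np.array(p["tool_from_camera"]);Rt=q2R(s["ee_rot"])
        return f,Rt@T[:3,:3],Rt@T[:3,3]+np.array(s["eef_pos"])
    a=np.array(p["attitude"],float)
    return f,(q2R(a) if a.size==4 else a.reshape(3,3)),np.array(p["position"],float)
def pix2w(p,uv,z,s=None):
    f,Rm,o=cam(p,s); d=Rm@np.array([(uv[0]-p["cx"])/f,(uv[1]-p["cy"])/f,1]); return o+d*(z-o[2])/d[2]
def w2pix(p,X,s=None):
    f,Rm,o=cam(p,s); c=Rm.T@(np.array(X)-o); return np.array([p["cx"]+f*c[0]/c[2],p["cy"]+f*c[1]/c[2]])
E
python3 - <<'E'
from h import *
print(tips_ahead, sense())
Z=dict(chamber_case_mid=13,tissue_pack_mid=9,memory_stick_mid=9,handle=150,carrier_foot=30,drawer_pull=20,canister_1_mid=73,drawer_in=12)
ims=[]
for n in("scene","side","wrist"):
    s=sense();p=capture(n);cv2.imwrite(f"pics/{n}0.png",p["pixels"]);ims.append(p["pixels"])
    print(n,p["fov_y"],p.get("position"),p.get("attitude"),p.get("tool_from_camera"))
    for k,z in Z.items():
        for b in boxes_of(p,k)[:4]: print(k,np.round(b["position"]),round(b["confidence"],2),np.round(pix2w(p,b["position"],z,s)))
cv2.imwrite("pics/all0.png",cv2.resize(np.vstack([np.hstack(ims[:2]),np.hstack([ims[2],ims[2]*0])]),(800,600)))
E
```

```text
17.0 {'time_s': 0.0, 'joints': array([-2.23421915e-01,  3.13445112e-01,  1.49847313e+00, -3.06971467e-06,
        1.33101393e+00, -2.23399425e-01]), 'dq': array([-4.22901512e-04,  7.06993843e-04,  8.87489518e-05,  6.11205186e-05,
       -2.48367057e-03, -3.61207024e-05]), 'tau': array([-5.78409599e-04, -4.12261176e+01, -2.59742296e+01, -3.58453699e-04,
        4.11797926e-03, -1.23038126e-05]), 'eef_pos': array([5.24747826e+02, 3.28975218e-02, 2.47724002e+02]), 'ee_rot': array([-5.65952466e-04,  7.07114316e-01,  7.07098929e-01, -3.58154195e-04]), 'force': array([0.33960501, 0.19301275, 0.20116797]), 'wrist_torque': array([-0.00585576, -0.06777662,  0.00253192]), 'grip_force': 0.0, 'grip_width': 1.001112449995586}
scene 45.356385686746066 [-279.99685482 -924.33139825  674.84194324] [-0.49081084  0.77703755 -0.33084137  0.21415266] None
chamber_case_mid [375. 298.] 0.88 [ 511. -532.   13.]
chamber_case_mid [313. 287.] 0.61 [ 446. -404.   13.]
chamber_case_mid [230. 218.] 0.5 [541. -14.  13.]
tissue_pack_mid [260. 259.] 0.74 [ 448. -229.    9.]
memory_stick_mid [309. 248.] 0.68 [ 581. -
[... 1156 characters left out ...]
 [515. -30.  12.]
wrist 70.86570478310968 None None [[ 5.34124604e-04 -9.54312116e-01 -2.98811144e-01  7.68187360e+01]
 [ 9.99999764e-01  3.80267964e-04  5.73038039e-04  4.46805567e-01]
 [-4.33228838e-04 -2.98811380e-01  9.54312093e-01 -1.27233915e+02]
 [ 0.00000000e+00  0.00000000e+00  0.00000000e+00  1.00000000e+00]]
chamber_case_mid [359. 231.] 0.31 [676. -93.  13.]
tissue_pack_mid [220. 302.] 0.65 [ 466. -220.    9.]
handle [380. 204.] 0.59 [635.  -3. 150.]
carrier_foot [310. 178.] 0.67 [596.  -9.  30.]
drawer_pull [251. 186.] 0.56 [519. -22.  20.]
canister_1_mid [348. 138.] 0.88 [626.  48.  73.]
canister_1_mid [320.  35.] 0.55 [589. 148.  73.]
drawer_in [254. 188.] 0.97 [522. -27.  12.]
```

View pics/all0.png

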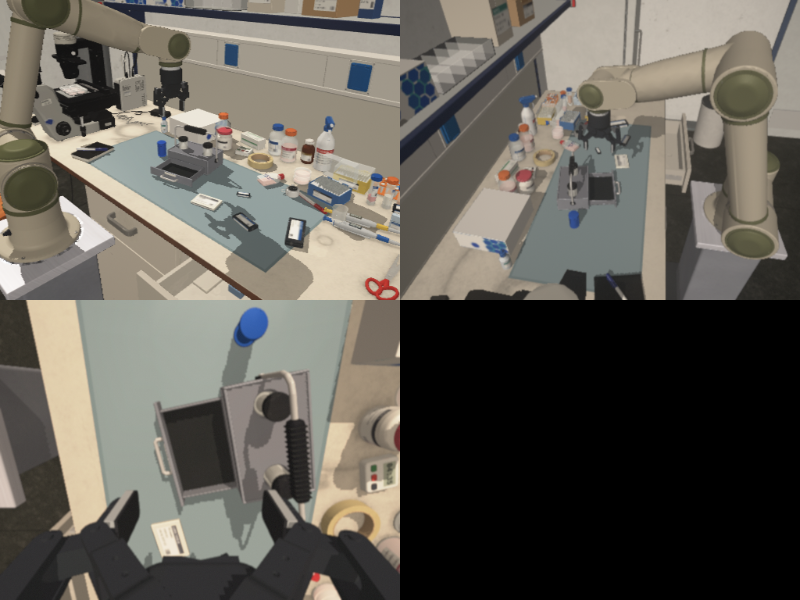

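```bash
python3 - <<'E'
import cv2
a=cv2.imread("pics/scene0.png")[130:330,170:430];b=cv2.imread("pics/side0.png")[130:330,170:430]
cv2.imwrite("pics/z0.png",cv2.vconcat([cv2.resize(a,(390*1,300)),cv2.resize(b,(390,300))]))
import numpy as np
cv2.imwrite("pics/z0.png",np.hstack([cv2.resize(a,(400,308),interpolation=2),cv2.resize(b,(400,308),interpolation=2)]))
E
```

```text
(no output)
```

View pics/z0.png

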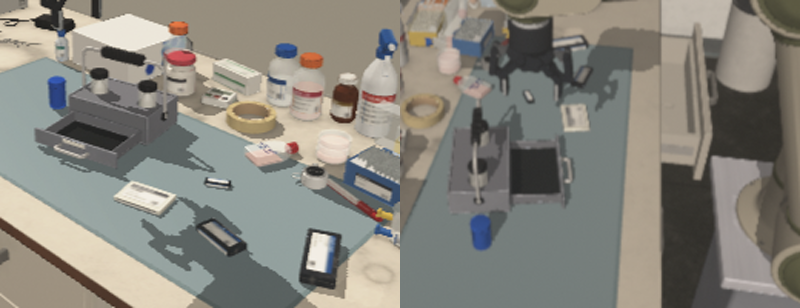

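Scene: carrier stands left with its drawer open towards the robot. The chamber case is the middle dark pack at scene px ≈(313,287), about (455,-395). The larger look-alike is at (375,298), tissue at (260,259), stick at (309,248). I'm moving over the case to look at it with the wrist camera.

drive_tool(commands="-0.06 -0.4 0 0 0 0 100;-0.06 -0.4 0 0 0 0 100;-0.06 -0.4 0 0 0 0 100;-0.06 -0.4 0 0 0 0 100;-0.06 -0.4 0 0 0 0 100;-0.06 -0.4 0 0 0 0 100;-0.06 -0.4 0 0 0 0 100;-0.06 -0.4 0 0 0 0 100;-0.06 -0.4 0 0 0 0 100;-0.06 -0.4 0 0 0 0 100;0 0 0 0 0 0 100")

```text
time_s: 2.27
eef_pos: [462.7, -406.0, 247.1]
ee_rot: [0.0, 0.709, 0.705, -0.001]
force: [-0.7, 0.5, -0.4]
grip_width: 1.0
grip_force: 0.0
```

```bash
python3 - <<'E'
from h import *
s=sense();p=capture("wrist");cv2.imwrite("pics/w1.png",p["pixels"]);print(s["eef_pos"],s["ee_rot"],s["time_s"])
for k,z in dict(chamber_case_mid=6,tissue_pack_mid=5,memory_stick_mid=5).items():
    for b in boxes_of(p,k): print(k,b["position"],b["confidence"],pix2w(p,b["position"],z,s))
np.savez("w1.npz",T=p["tool_from_camera"],fov=p["fov_y"],c=[p["cx"],p["cy"]],pos=s["eef_pos"],q=s["ee_rot"])
E
```

```text
[ 462.7294031  -406.03092419  247.13831215] [ 1.73475027e-05  7.09116653e-01  7.05090797e-01 -7.34470503e-04] 2.2667
chamber_case_mid [296.7, 251.0] 0.84 [ 524.04633246 -535.33658626    6.        ]
chamber_case_mid [255.9, 158.2] 0.58 [ 462.41981174 -392.20427629    6.        ]
tissue_pack_mid [260.5, 29.8] 0.91 [ 468.85108191 -237.06905857    5.        ]
memory_stick_mid [353.7, 76.2] 0.84 [ 586.2654822  -289.10684485    5.        ]
```

View pics/w1.png

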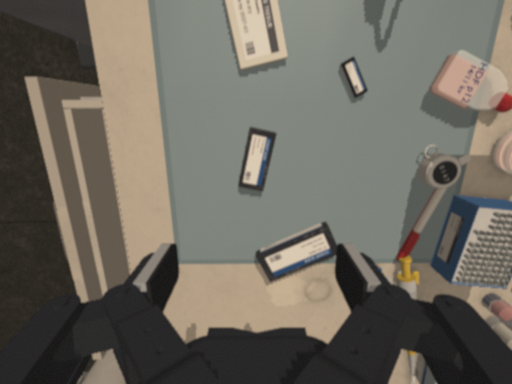

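The wrist view shows the chamber case at px (257,159), long axis leaning slightly. The larger look-alike is at (297,251), which settles that the first one is the target. Next I get precise poses from blobs, including the carrier in the first wrist image.

```bash
python3 - <<'E'
from h import *
d=np.load("w1.npz");p=dict(pixels=cv2.imread("pics/w1.png"),fov_y=float(d["fov"]),cx=d["c"][0],cy=d["c"][1],tool_from_camera=d["T"])
s=dict(eef_pos=d["pos"],ee_rot=d["q"])
im=p["pixels"].astype(int); mat=np.median(im[100:120,200:230].reshape(-1,3),0);print(mat)
m=(np.abs(im-mat).max(2)>45).astype(np.uint8); 
n,l,st,c=cv2.connectedComponentsWithStats(m); i=l[159,257] or l[172,247]; print(st[i],c[i])
pts=np.argwhere(l==i)[:,::-1]
def rect(z): 
    w=np.array([pix2w(p,u,z,s)[:2] for u in pts],np.float32); return cv2.minAreaRect(w),w.mean(0)
print(rect(10))
# carrier, first wrist image
s0=dict(eef_pos=[524.75,0.03,247.72],ee_rot=[-5.66e-4,.7071143,.7070989,-3.58e-4]); p0=dict(p,pixels=cv2.imread("pics/wrist0.png"))
np.set_printoptions(suppress=True,precision=1)
cv2.imwrite("pics/w0z.png",cv2.resize(p0["pixels"][70:290,170:450],(760,597),interpolation=2))
E
```

```text
[128. 135. 130.]
[244 135  22  49 619] [254.52988691 158.29886914]
(((459.9618225097656, -393.76947021484375), (65.53921508789062, 18.269512176513672), 77.90899658203125), array([ 460.52322, -391.9181 ], dtype=float32))
```

View pics/w0z.png

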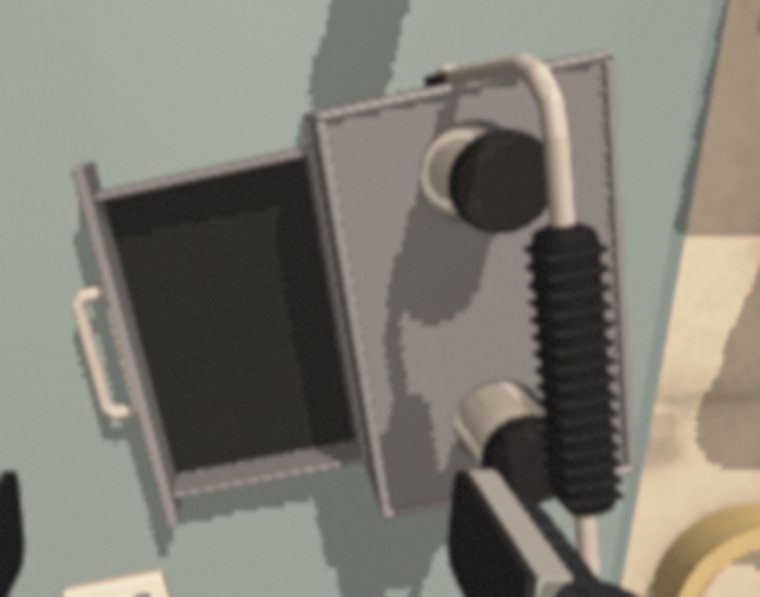

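The crop shows the drawer wide open: front panel from (75,170) to (170,520), deck corners (312,118), (387,513) and (610,57), grip from (567,232) to (588,508).

```bash
cat >> h.py <<'E'
def loadw(n,png):
    d=np.load(n);p=dict(pixels=cv2.imread(png),fov_y=float(d["fov"]),cx=d["c"][0],cy=d["c"][1],tool_from_camera=d["T"]);return p,dict(eef_pos=d["pos"],ee_rot=d["q"])
E
python3 - <<'E'
from h import *
np.set_printoptions(suppress=True,precision=1)
p,s=loadw("w1.npz","pics/w1.png")
C=np.array([pix2w(p,u,13,s)[:2] for u in [(250,128),(276,132),(265,191),(239,187)]]);print("case",C.mean(0),np.linalg.norm(C[0]-C[1]),np.linalg.norm(C[1]-C[2]),np.degrees(np.arctan2(*(C[0]+C[1]-C[2]-C[3])[::-1])))
a=p["pixels"][115:205,225:295].max(2)
m=(np.abs(p["pixels"].astype(int)-[128,135,130]).max(2)>30).astype(np.uint8)
m=cv2.morphologyEx(m,cv2.MORPH_CLOSE,np.ones((5,5)));n,l,st,_=cv2.connectedComponentsWithStats(m);i=l[159,257];print(st[i])
w=np.array([pix2w(p,u[::-1],11,s)[:2] for u in np.argwhere(l==i)],np.float32);print(cv2.minAreaRect(w))
s0=dict(eef_pos=[524.75,0.03,247.72],ee_rot=[-5.66e-4,.7071143,.7070989,-3.58e-4])
P=lambda u,z:pix2w(p,(u[0]/2.714+170,u[1]/2.714+70),z,s0)
for n,u,z in [("fpL",(75,170),38),("fpR",(170,520),38),("dkFL",(312,118),65),("dkFR",(387,513),65),("dkRL",(610,57),65),("gL",(567,228),150),("gR",(588,510),150),("pullL",(80,300),20),("pullR",(112,412),20)]: print(n,P(u,z)[:2])
E
```

```text
case [ 464.4 -394.1] 34.344863988847166 81.67152972792465 79.28094000994973
[ 238  127   39   69 1787]
((461.88458251953125, -397.94866943359375), (92.0426254272461, 37.06474685668945), 77.6041259765625)
fpL [453.3  50.8]
fpR [ 491.4 -127.9]
dkFL [556.4  73.6]
dkFR [ 598.2 -107.6]
dkRL [673.6  96.7]
gL [627.3  42.1]
gR [647.9 -55.8]
pullL [447.8 -14. ]
pullR [460.8 -74.6]
```

drive_tool(commands="0 0.05 -0.3 0 0 -0.12 100;0 0.06 -0.3 0 0 -0.12 100;0 0 -0.3 0 0 0 100;0 0 -0.3 0 0 0 100;0 0 -0.2 0 0 0 100;0 0 0 0 0 0 100;0 0 0 0 0 0 100", force=30)

```text
time_s: 3.05
eef_pos: [465.4, -388.0, 108.7]
ee_rot: [-0.0, 0.77, 0.638, 0.0]
force: [0.4, -0.2, -0.6]
grip_width: 1.001
grip_force: 0.0
```

```bash
python3 - <<'E'
from h import *
s=sense();p=capture("wrist");cv2.imwrite("pics/w2.png",p["pixels"]);print(s["eef_pos"],s["ee_rot"],s["time_s"])
print(w2pix(p,[s["eef_pos"][0],s["eef_pos"][1],10],s), boxes_of(p,"chamber_case_mid"))
m=(np.abs(p["pixels"].astype(int)-[128,135,130]).max(2)>30).astype(np.uint8)
b=boxes_of(p,"chamber_case_mid")[0]["position"];print(pix2w(p,b,10,s))
np.savez("w2.npz",T=p["tool_from_camera"],fov=p["fov_y"],c=[p["cx"],p["cy"]],pos=s["eef_pos"],q=s["ee_rot"])
E
```

```text
[ 465.44963697 -388.01639536  108.66527952] [-3.47646015e-04  7.70063408e-01  6.37967261e-01  3.79434253e-05] 3.05
[255.96816117 201.50844003] [{'position': [324.3, 319.4], 'confidence': 0.76}]
[ 510.54665486 -526.39333136   10.        ]
```

View pics/w2.png

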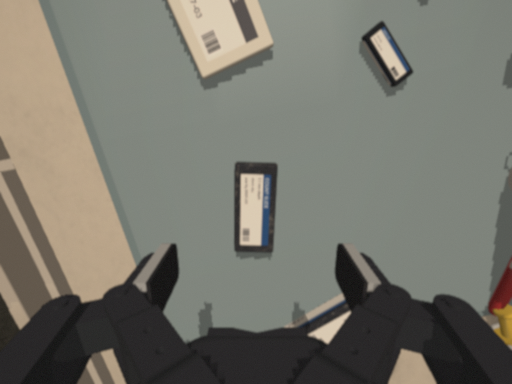

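Case upright at px (256,207), aligned with the fingers. The TCP projects at (256,201), so about 5 mm back in y.

drive_tool(commands="0 -0.05 -0.25 0 0 0.02 100;0 0 -0.25 0 0 0 100;0 0 -0.2 0 0 0 100;0 0 -0.1 0 0 0 100;0 0 0 0 0 0 100;0 0 0 0 0 0 50;0 0 0 0 0 0 50;0 0 0 0 0 0 50;0 0 0 0 0 0 50;0 0 0 0 0 0 50", force=25)

```text
time_s: 4.03
eef_pos: [465.2, -394.3, 29.1]
ee_rot: [0.001, 0.765, 0.643, -0.0]
force: [-0.1, 0.3, 0.5]
grip_width: 0.502
grip_force: 0.0
```

```bash
python3 - <<'E'
from h import *
s=sense();print(s["eef_pos"],s["force"],s["grip_width"])
p=capture("wrist");cv2.imwrite("pics/w3.png",p["pixels"][100:])
E
```

```text
[ 465.22592652 -394.25951571   29.05775792] [-0.12059203  0.26782584  0.54324509] 0.5024601958593409
```

View pics/w3.png

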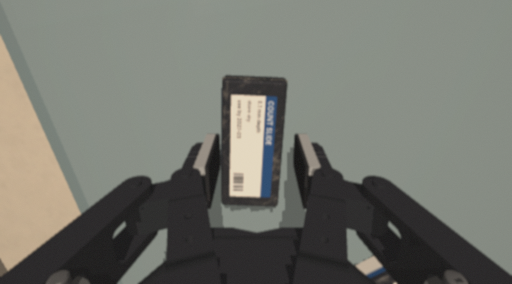

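drive_tool(commands="0 0 -0.05 0 0 0 50;0 0 -0.02 0 0 0 50;0 0 0 0 0 0 50;0 0 0 0 0 0 20;0 0 0 0 0 0 10;0 0 0 0 0 0 10;0 0 0 0 0 0 10;0 0 0 0 0 0 10", force=30)

```text
time_s: 4.75
eef_pos: [465.0, -394.0, 21.3]
ee_rot: [-0.0, 0.765, 0.643, -0.0]
force: [-0.4, -0.3, -0.9]
grip_width: 0.413
grip_force: 30.2
```

drive_tool(commands="0 0 0.2 0 0 0 10;0 0 0.35 0 0 0 10;0 0.2 0.35 0 0 0 10;0.05 0.35 0.2 0 0 0 10;0.05 0.35 0 0 0 0 10;0.05 0.35 0 0 0 0 10;0.05 0.35 0 0 0 0.123 10;0.05 0.35 0 0 0 0.123 10;0.05 0.35 0 0 0 0.123 10;0.05 0.35 0 0 0 0.123 10;0.05 0.35 0 0 0 0 10;0.05 0.35 0 0 0 0 10;0.09 0.3 0 0 0 0 10;0 0 0 0 0 0 10;0 0 0 0 0 0 10;0 0 0 0 0 0 10")

```text
time_s: 6.08
eef_pos: [518.9, -29.4, 131.3]
ee_rot: [0.0, 0.628, 0.778, -0.0]
force: [-1.0, -0.3, -2.3]
grip_width: 0.409
grip_force: 30.2
```

```bash
python3 - <<'E'
from h import *
s=sense();p=capture("wrist");cv2.imwrite("pics/w4.png",cv2.resize(p["pixels"],(800,600),interpolation=2));print(s["eef_pos"],s["ee_rot"],s["time_s"],s["grip_width"])
for k,z in dict(handle=150,drawer_in=12,drawer_pull=20,carrier_foot=30).items():
    for b in boxes_of(p,k): print(k,b["position"],b["confidence"],pix2w(p,b["position"],z,s))
np.savez("w4.npz",T=p["tool_from_camera"],fov=p["fov_y"],c=[p["cx"],p["cy"]],pos=s["eef_pos"],q=s["ee_rot"])
E
```

```text
[518.92211914 -29.4156182  131.2611992 ] [ 2.13862375e-05  6.27656736e-01  7.78490209e-01 -1.26546490e-04] 6.0833 0.40888707894189336
handle [492.2, 302.1] 0.8 [632.84824564 -16.30628785 150.        ]
drawer_in [259.0, 154.7] 0.85 [513.76808458   8.25308037  12.        ]
drawer_pull [258.9, 155.5] 0.69 [513.49120556   8.7565756   20.        ]
carrier_foot [379.2, 181.8] 0.57 [620.78736922  10.15901994  30.        ]
```

View pics/w4.png

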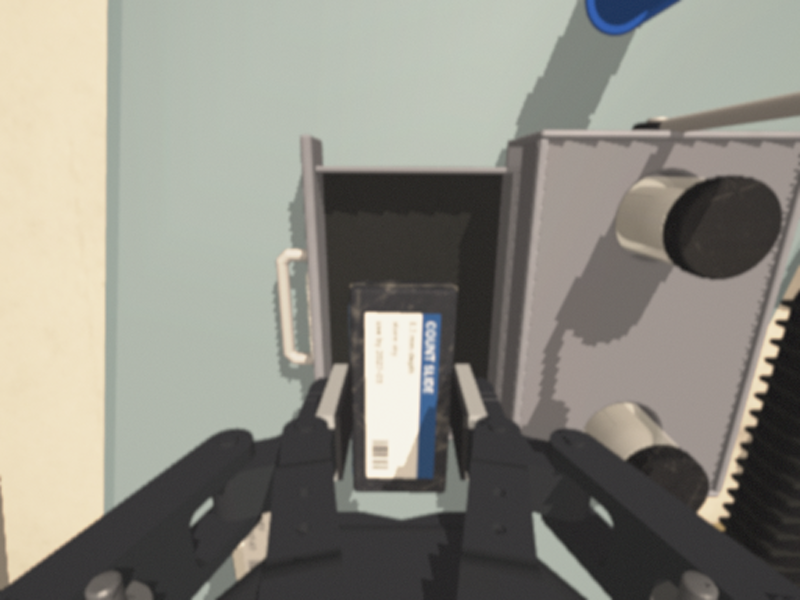

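Aligned with the drawer, case in hand. Panel inner edge is at (322,170), the left wall at row 170, and the deck front at (525,140).

```bash
python3 - <<'E'
from h import *
np.set_printoptions(suppress=True,precision=1)
p,s=loadw("w4.npz","pics/wrist0.png");k=512/800
M=q2R(s["ee_rot"])[:2,:2]  # tool x = carrier y(left), tool y= carrier x
def f(u,z): 
    w=pix2w(p,np.array(u)*k,z,s); return w[:2], (w[:2]-s["eef_pos"][:2])@M[:,::-1]
print("angle",np.degrees(np.arctan2(M[1,0],M[0,0])))
for n,u,z in [("panelinL",(322,168),38),("panelinR",(326,372),38),("paneloutL",(304,140),38),("wallL",(415,170),34),("backedge",(505,172),34),("deckFL",(545,135),65),("deckFR",(517,500),65),("deckRL",(800,135),65)]: print(n,*f(u,z))
E
```

```text
angle 102.24509697670342
panelinL [464.5  39.3] [-38.6  78.7]
panelinR [484.5 -71. ] [-42.5 -33.3]
paneloutL [453.9  50.3] [-46.6  91.7]
wallL [510.1  48.3] [ 7.8 77.8]
backedge [555.   57.1] [53.6 76.9]
deckFL [560.2  73.6] [62.2 91.9]
deckFR [ 604.6 -112.4] [ 66.1 -99.3]
deckRL [666.7  96.8] [171.2  92. ]
```

drive_tool(commands="0.05 0.01 -0.25 0 0 0 10;0 0 -0.3 0 0 0 10;0 0 -0.25 0 0 0 10;0 0 -0.1 0 0 0 10;0 0 -0.05 0 0 0 10;0 0 0 0 0 0 10;0 0 0 0 0 0 10")

```text
time_s: 6.92
eef_pos: [524.7, -28.3, 37.4]
ee_rot: [0.001, 0.628, 0.778, 0.0]
force: [-0.3, -0.3, 0.2]
grip_width: 0.408
grip_force: 30.2
```

drive_tool(commands="0 0 -0.03 0 0 0 10;0 0 0 0 0 0 10;0 0 0 0 0 0 10")

```text
time_s: 7.17
eef_pos: [524.3, -28.1, 33.9]
ee_rot: [0.0, 0.628, 0.778, 0.0]
force: [-0.6, 0.0, -1.6]
grip_width: 0.415
grip_force: 30.2
```

drive_tool(commands="0 0 0 0 0 0 48;0 0 0 0 0 0 53;0 0 0 0 0 0 53;0 0 0 0 0 0 53;0 0 0 0 0 0 53;0 0 0.1 0 0 0 53;0 0 0.25 0 0 0 53;0 0 0.3 0 0 0 53;0 0 0.3 0 0 0 53;0 0 0 0 0 0 53")

```text
time_s: 8.0
eef_pos: [526.4, -28.6, 134.4]
ee_rot: [0.005, 0.628, 0.779, 0.002]
force: [0.8, 0.2, 0.4]
grip_width: 0.534
grip_force: 0.0
```

```bash
python3 - <<'E'
from h import *
s=sense();p=capture("wrist");cv2.imwrite("pics/w5.png",p["pixels"]);print(s["eef_pos"],s["ee_rot"],s["time_s"],s["grip_width"])
E
```

```text
[526.42882281 -28.57133401 134.40450449] [0.00457455 0.62757768 0.77853809 0.00194378] 8.0 0.5338706709159251
```

View pics/w5.png

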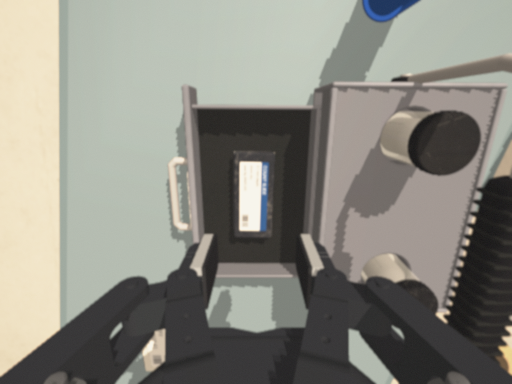

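Case lies flat in the drawer at px (254,194). Next I close the fingers and go in front of the pull bar.

drive_tool(commands="-0.25 -0.055 0 0 0 0 0;-0.25 -0.055 0 0 0 0 0;-0.25 -0.055 0 0 0 0 0;-0.25 -0.055 0 0 0 0 0;0 0 -0.2 0 0 0 0;0 0 -0.3 0 0 0 0;0 0 -0.3 0 0 0 0;0 0 -0.2 0 0 0 0;0 0 -0.04 0 0 0 0;0 0 0 0 0 0 0;0 0 0 0 0 0 0", force=30)

```text
time_s: 8.97
eef_pos: [424.3, -50.1, 25.0]
ee_rot: [0.0, 0.628, 0.778, 0.0]
force: [0.3, -0.3, -0.4]
grip_width: -0.002
grip_force: 0.0
```

```bash
python3 - <<'E'
from h import *
s=sense();p=capture("wrist");cv2.imwrite("pics/w6.png",p["pixels"]);print(s["eef_pos"],s["ee_rot"],s["time_s"],s["grip_width"])
E
```

```text
[424.34119792 -50.10951067  24.95562506] [2.58954363e-04 6.27659789e-01 7.78487711e-01 8.32217359e-05] 8.9667 -0.0018636951031454458
```

View pics/w6.png

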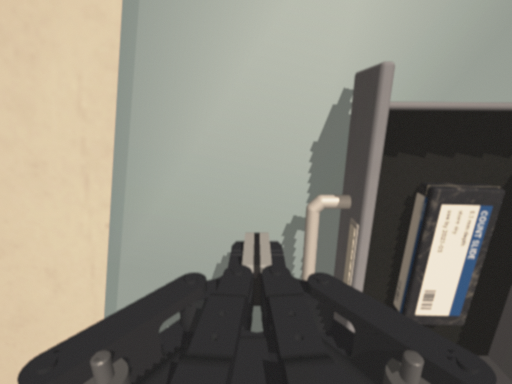

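Fingers stand in front of the pull bar (px (311,240)), inside its length. Pushing along the carrier's x.

drive_tool(commands="0.03 0.006 0 0 0 0 0;0.04 0.009 0 0 0 0 0;0.05 0.011 0 0 0 0 0;0.06 0.013 0 0 0 0 0;0.06 0.013 0 0 0 0 0;0.06 0.013 0 0 0 0 0;0.06 0.013 0 0 0 0 0;0.06 0.013 0 0 0 0 0;0.06 0.013 0 0 0 0 0;0.06 0.013 0 0 0 0 0;0.06 0.013 0 0 0 0 0;0.06 0.013 0 0 0 0 0;0.06 0.013 0 0 0 0 0;0.06 0.013 0 0 0 0 0;0.06 0.013 0 0 0 0 0;0.05 0.011 0 0 0 0 0;0.04 0.009 0 0 0 0 0;0.03 0.006 0 0 0 0 0;0 0 0 0 0 0 0")

```text
time_s: 10.6
eef_pos: [520.6, -29.1, 24.3]
ee_rot: [0.0, 0.628, 0.778, 0.0]
force: [0.0, 0.3, 0.5]
grip_width: -0.002
grip_force: 0.0
```

```bash
python3 - <<'E'
from h import *
s=sense();p=capture("wrist");q=capture("side");print(s["eef_pos"],s["force"],s["time_s"],s["grip_width"])
cv2.imwrite("pics/w7.png",np.hstack([cv2.resize(p["pixels"],(400,300),interpolation=2),cv2.resize(q["pixels"][190:295,180:320],(400,300),interpolation=2)]))
E
```

```text
[520.56589606 -29.10435722  24.31989636] [0.01230188 0.32871868 0.53402464] 10.6 -0.0017622820473749106
```

View pics/w7.png

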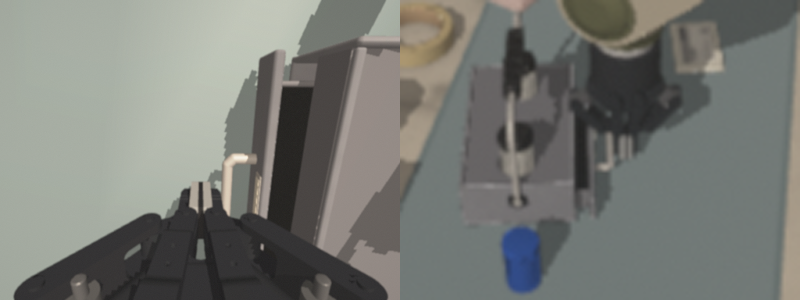

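The drawer is nearly shut, with a gap of roughly 20 mm. Continuing slowly and watching the force.

drive_tool(commands="0.03 0.0065 0 0 0 0 0;0.03 0.0065 0 0 0 0 0;0.03 0.0065 0 0 0 0 0;0.03 0.0065 0 0 0 0 0;0.03 0.0065 0 0 0 0 0")

```text
time_s: 11.12
eef_pos: [535.3, -25.9, 24.2]
ee_rot: [-0.0, 0.628, 0.778, -0.0]
force: [-1.7, -0.6, -0.3]
grip_width: 0.001
grip_force: 0.4
```

drive_tool(commands="0.02 0.0043 0 0 0 0 0;0.02 0.0043 0 0 0 0 0;0 0 0 0 0 0 0")

```text
time_s: 11.37
eef_pos: [538.9, -25.0, 24.2]
ee_rot: [-0.0, 0.628, 0.779, -0.0]
force: [-2.4, -0.5, 1.1]
grip_width: -0.0
grip_force: 1.5
```

```bash
python3 - <<'E'
from h import *
s=sense();p=capture("wrist");print(s["eef_pos"],s["force"],s["time_s"],s["grip_width"])
cv2.imwrite("pics/w8.png",p["pixels"])
E
```

```text
[538.88445347 -25.01318894  24.19172825] [-2.38764558 -0.53932828  1.14414317] 11.3667 -0.0003748073452840939
```

View pics/w8.png

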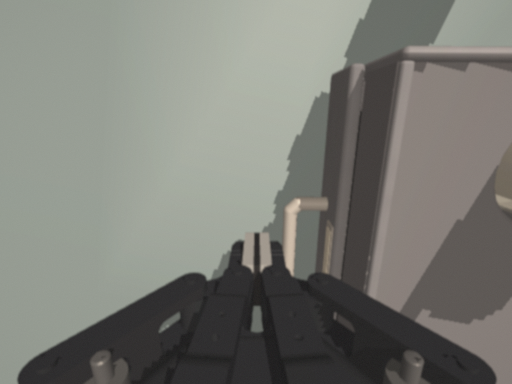

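drive_tool(commands="0.02 0.0043 0 0 0 0 0;0.02 0.0043 0 0 0 0 0;0 0 0 0 0 0 0;0 0 0 0 0 0 0")

```text
time_s: 11.75
eef_pos: [543.2, -24.2, 24.3]
ee_rot: [0.0, 0.628, 0.778, 0.0]
force: [-2.4, -0.6, -0.1]
grip_width: 0.003
grip_force: 1.0
```

drive_tool(commands="0.02 0.0043 0 0 0 0 0;0.02 0.0043 0 0 0 0 0;0 0 0 0 0 0 0;0 0 0 0 0 0 0")

```text
time_s: 12.08
eef_pos: [547.4, -23.4, 24.3]
ee_rot: [0.0, 0.628, 0.778, 0.0]
force: [-1.6, -0.6, -1.3]
grip_width: 0.005
grip_force: 0.7
```

```bash
python3 - <<'E'
from h import *
np.set_printoptions(suppress=True,precision=1)
p,s=loadw("w4.npz","pics/w8.png"); s=dict(eef_pos=np.array([538.9,-25.0,24.2]),ee_rot=[0,.628,.7785,0])
q=np.array(s["ee_rot"]);s["ee_rot"]=q/np.linalg.norm(q)
M=q2R(s["ee_rot"])[:2,:2]
def show(p,s,pts):
    for u,z in pts:
        w=pix2w(p,u,z,s);print(u,z,w[:2],(w[:2]-[518.9,-29.4])@M[:,::-1])
show(p,s,[((362,68),38),((347,71),38),((333,80),38),((405,60),65),((385,190),65),((340,190),38),((345,190),38),((352,190),38),((290,230),20)])
g=cv2.cvtColor(p["pixels"],cv2.COLOR_BGR2GRAY)
for r in(110,150,190): print(r,list(g[r,318:414:2]))
s=sense();p=capture("wrist");g2=cv2.cvtColor(p["pixels"],cv2.COLOR_BGR2GRAY);cv2.imwrite("pics/w9.png",p["pixels"])
for r in(110,150,190): print(r,list(g2[r,318:414:2]))
E
```

```text
(362, 68) 38 [559.6  73.8] [61.6 92.3]
(347, 71) 38 [554.3  71.6] [55.9 91.2]
(333, 80) 38 [549.9  67.4] [50.8 88. ]
(405, 60) 65 [562.4  72.9] [64.2 90.7]
(385, 190) 65 [570.6  34.4] [64.  51.4]
(340, 190) 38 [566.1  25.3] [57.7 43.5]
(345, 190) 38 [568.2  25.7] [59.9 43.5]
(352, 190) 38 [571.2  26.4] [62.9 43.5]
(290, 230) 20 [553.6  -5.5] [38.9 16. ]
110 [np.uint8(110), np.uint8(112), np.uint8(111), np.uint8(111), np.uint8(110), np.uint8(86), np.uint8(67), np.uint8(67), np.uint8(67), np.uint8(68), np.uint8(68), np.uint8(68), np.uint8(68), np.uint8(69), np.uint8(78), np.uint8(91), np.uint8(97), np.uint8(99), np.uint8(99), np.uint8(97), np.uint8(92), np.uint8(79), np.uint8(67), np.uint8(64), np.uint8(65), np.uint8(64), np.uint8(64), np.uint8(64), np.uint8(64), np.uint8(63), np.uint8(63), np.uint8(62), np.uint8(64), np.uint8(64), np.uint8(65), np.uint8(65), np.uint8(79), np.uint8(80), np.uint8(93), np.uint8(120), np.uint8(142), np.uint8(146), np.uint8(145), np.uint8(146), np.uint8(139), np.uint8(133), np.uint8(134), np.uint8(134)]
150 [np.uint8(109), np.uint8(111), np.uint8(110), np.
[... 2715 characters left out ...]
132)]
190 [np.uint8(109), np.uint8(106), np.uint8(78), np.uint8(71), np.uint8(70), np.uint8(71), np.uint8(70), np.uint8(70), np.uint8(69), np.uint8(71), np.uint8(82), np.uint8(94), np.uint8(99), np.uint8(100), np.uint8(98), np.uint8(98), np.uint8(80), np.uint8(51), np.uint8(64), np.uint8(64), np.uint8(65), np.uint8(64), np.uint8(65), np.uint8(65), np.uint8(65), np.uint8(63), np.uint8(67), np.uint8(66), np.uint8(64), np.uint8(64), np.uint8(75), np.uint8(79), np.uint8(94), np.uint8(124), np.uint8(142), np.uint8(146), np.uint8(146), np.uint8(143), np.uint8(134), np.uint8(134), np.uint8(133), np.uint8(132), np.uint8(133), np.uint8(133), np.uint8(134), np.uint8(132), np.uint8(132), np.uint8(131)]
```

The before and after images are the same, so the last pushes moved the carrier as one body and the drawer is shut. Backing off and going above the grip.

drive_tool(commands="-0.1 -0.02 0 0 0 0 0;-0.15 -0.03 0.05 0 0 0 0;0 0 0.3 0 0 0 0;0 0 0.4 0 0 0 100;0 0 0.4 0 0 0 100;0 0 0.4 0 0 0 100;0 0 0.4 0 0 0 100;0 0 0.4 0 0 0 100;0.2 0.04 0.05 0 0 0 100;0.3 0.05 0 0 0 0 100;0.3 0.06 0 0 0 0 100;0.3 0.06 0 0 0 0 100;0.1 0.02 0 0 0 0 100;0 0 0 0 0 0 100;0 0 0 0 0 0 100")

```text
time_s: 13.38
eef_pos: [642.0, -5.3, 264.0]
ee_rot: [0.0, 0.628, 0.779, 0.0]
force: [-0.3, -0.6, 0.3]
grip_width: 1.001
grip_force: 0.0
```

```bash
python3 - <<'E'
from h import *
np.set_printoptions(suppress=True,precision=1)
s=sense();p=capture("wrist");print(s["eef_pos"],s["ee_rot"],s["time_s"],s["grip_width"])
np.savez("w10.npz",T=p["tool_from_camera"],fov=p["fov_y"],c=[p["cx"],p["cy"]],pos=s["eef_pos"],q=s["ee_rot"]);cv2.imwrite("pics/w10.png",p["pixels"])
print("tcp@150",w2pix(p,[*s["eef_pos"][:2],150],s))
for k,z in dict(handle=150,canister_1_mid=104,carrier_foot=50).items():
    for b in boxes_of(p,k): print(k,b["position"],b["confidence"],pix2w(p,b["position"],z,s))
g=cv2.cvtColor(p["pixels"],cv2.COLOR_BGR2GRAY)
m=(g<50).astype(np.uint8)
for r in range(60,300,15): print(r,"".join("#" if v else "." for v in m[r,150:362:3]))
for n in("scene","side"):
    q=capture(n)
    for b in boxes_of(q,"handle")[:2]: print(n,b["confidence"],b["position"],pix2w(q,b["position"],150))
E
```

```text
[642.   -5.3 264. ] [0.  0.6 0.8 0. ] 13.3833 1.0010206937639816
tcp@150 [255.7 195.9]
handle [261.7, 189.8] 0.78 [646.2   1.7 150. ]
handle [249.3, 226.8] 0.2 [642.6 -37.4 150. ]
canister_1_mid [254.8, 127.7] 0.66 [628.4  52.6 104. ]
canister_1_mid [245.2, 26.1] 0.63 [600.2 140.8 104. ]
carrier_foot [259.4, 165.2] 0.59 [644.4   5.   50. ]
60 .......................................................................
75 .......................................................................
90 ...................................#...................................
105 .......................................................................
120 ................................####....###............................
135 ................................####....###............................
150 ...................................######..............................
165 ...................................######..............................
180 ...................................######..............................
195 ...................................######..............................
210 ...................................#####...............................
225 ................................##########.............................
240 ..................................######...............................
255 .....####......................................................####....
270 ..########....................................................########.
285 ########........................................................#######
scene 0.53 [250.3, 165.5] [642.8   1.1 150. ]
side 0.58 [214.6, 212.8] [650.   -0.8 150. ]
```

```bash
python3 - <<'E'
from h import *
np.set_printoptions(suppress=True,precision=1)
p,s=loadw("w10.npz","pics/w10.png")
g=cv2.cvtColor(p["pixels"],cv2.COLOR_BGR2GRAY)
for r in range(136,262,5): print(r,"".join("#" if v<50 else "+" if v<75 else "-" if v<110 else "." for v in g[r,225:305]))
M=q2R(s["ee_rot"])[:2,:2]
for u in[(263.5,160),(263.5,180),(263.5,195),(262,210)]: 
    for z in(150,158): w=pix2w(p,u,z,s);print(u,z,w[:2],(w[:2]-s["eef_pos"][:2])@M[:,::-1])
E
```

```text
136 .............-------++##########+-........+########+-...........................
141 ..........--------------++#######+--....--####++--..............................
146 ........-------------------+##################+-................................
151 ......--------------------++###################+-...............................
156 ....-----------------------+###################-................................
161 ...------------------------+###################-................................
166 .--------------------------+###################-................................
171 --------------------------++##################+-................................
176 -----........---------.--.-+##################+-................................
181 -----.....................-+##################+-...............................-
186 -----.....................-+##################+-...............................-
191 -----.....................-+##################+-...............................-
196 -----.....................-+##################+-............................
[... 747 characters left out ...]
......................
246 ----------------------------------....---------------------.....................
251 ---------------------------------.......----------------........................
256 ---------------------------------.......--------------..........................
261 -------------------......---...--.........----..................................
(263.5, 160) 150 [641.7  29.4] [ 7. 34.]
(263.5, 160) 158 [641.2  30.7] [ 6.8 35.4]
(263.5, 180) 150 [645.8  11.3] [ 7.2 15.4]
(263.5, 180) 158 [645.1  13.2] [ 6.9 17.4]
(263.5, 195) 150 [649.   -2.9] [7.3 0.9]
(263.5, 195) 158 [648.2  -0.5] [7.1 3.4]
(262, 210) 150 [650.9 -17.8] [  6.  -14.1]
(262, 210) 158 [650.1 -14.9] [  5.8 -11.1]
```

drive_tool(commands="0.045 0.03 -0.2 0 0 0 100;0 0 -0.3 0 0 0 100;0 0 -0.3 0 0 0 100;0 0 -0.2 0 0 0 100;0 0 -0.1 0 0 0 100;0 0 -0.06 0 0 0 100;0 0 0 0 0 0 100;0 0 0 0 0 0 60;0 0 0 0 0 0 35;0 0 0 0 0 0 30;0 0 0 0 0 0 30", force=40)

```text
time_s: 14.7
eef_pos: [646.8, -2.4, 149.2]
ee_rot: [0.001, 0.628, 0.778, 0.0]
force: [0.0, 0.3, 0.3]
grip_width: 0.452
grip_force: 0.0
```

```bash
python3 - <<'E'
from h import *
s=sense();p=capture("wrist");print(s["eef_pos"],s["force"],s["grip_width"],s["grip_force"]);cv2.imwrite("pics/w11.png",p["pixels"])
g=cv2.cvtColor(p["pixels"],cv2.COLOR_BGR2GRAY)
for r in range(40,384,14): print(r,"".join("#" if v<50 else "+" if v<75 else "-" if v<110 else "." for v in g[r,130:382:3]))
E
```

```text
[646.79683362  -2.40480608 149.18789075] [0.04963118 0.27291046 0.31345345] 0.4523759922471778 0.0
40 ....................................................................................
54 ....................................................................................
68 ....................................................................................
82 ......................................-#.....+-.....................................
96 .......................................-............................................
110 .....................................---.....--.....................................
124 ..................................+###++.....+####-................................-
138 .................................######+.....+###+##..............-...............-.
152 ...............................--+##++#+.....+#####-............................-...
166 .............................--------+#+.....++-..............................-.....
180 ...........................---------+###########.............................-......
194 .......................
[... 518 characters left out ...]
+.......+++++++++++####-..---############-......######++#++++++.......+#+#+++
292 ++#+++####+++##++##+++#++##+#-----################......####++++++#++++#########++#+
306 ##+#++++++++++#+++#++++++++--......##############-.......++++++++++++++++++++#######
320 ++++++++++++##++#++++++++#+-........-##########+..........++#++++#++#+++++++########
334 #+++++++##-..-#+++++++##+#++#+++##+##+++++#+#+++#+########++++++++#++#++...+########
348 ##+###-......+++#++#####+#++#+++++++#+++++++++++##########++++++++#+++++.......+####
362 ##+........+################+##+#+++++++++####+#+########################-.........#
376 .....-#######+++#++#++++++++++#++##+##+++#+############+#+#+#+#+##+#+##++#+####-....
```

The grip bar sits centred between the pads. Closing.

drive_tool(commands="0 0 0 0 0 0 25;0 0 0 0 0 0 15;0 0 0 0 0 0 10;0 0 0 0 0 0 5;0 0 0 0 0 0 5;0 0 0 0 0 0 5", force=90)

```text
time_s: 15.25
eef_pos: [646.4, -2.5, 148.8]
ee_rot: [0.0, 0.628, 0.778, -0.0]
force: [-3.5, -0.7, 5.3]
grip_width: 0.195
grip_force: 89.2
```

drive_tool(commands="0 0 0.02 0 0 0 5;0 0 0.04 0 0 0 5;0 0 0.06 0 0 0 5;0 0 0.08 0 0 0 5;0 0 0.1 0 0 0 5;0 0 0.12 0 0 0 5;0 0 0.12 0 0 0 5;0 0 0.12 0 0 0 5;0 0 0.12 0 0 0 5;0 0 0.1 0 0 0 5;0 0 0.08 0 0 0 5;0 0 0.05 0 0 0 5;0 0 0.03 0 0 0 5;0 0 0.01 0 0 0 5;0 0 0 0 0 0 5;0 0 0 0 0 0 5;0 0 0 0 0 0 5;0 0 0 0 0 0 5")

```text
time_s: 16.75
eef_pos: [646.4, -2.4, 252.9]
ee_rot: [-0.0, 0.628, 0.778, -0.0]
force: [0.8, 0.6, -7.8]
grip_width: 0.185
grip_force: 88.0
```

```bash
python3 - <<'E'
from h import *
np.set_printoptions(suppress=True,precision=2)
s=sense();p=capture("wrist");print(s["eef_pos"],s["ee_rot"],s["force"],s["wrist_torque"],s["grip_width"],s["grip_force"]);cv2.imwrite("pics/w12.png",p["pixels"])
for b in boxes_of(p,"canister_1_mid"): print("can",b)
a=cv2.imread("pics/w11.png")
g=cv2.cvtColor(p["pixels"],cv2.COLOR_BGR2GRAY)
for r in range(82,340,14): print(r,"".join("#" if v<50 else "+" if v<75 else "-" if v<110 else "." for v in g[r,130:382:3]))
q=capture("side");cv2.imwrite("pics/s12.png",q["pixels"])
for k in("handle","carrier_foot","drawer_pull","canister_1_mid"): print(k,[(b["position"],b["confidence"]) for b in boxes_of(q,k)[:3]], w2pix(q,[646,-2,250]))
E
```

```text
[646.42  -2.39 252.86] [-0.    0.63  0.78 -0.  ] [ 0.77  0.55 -7.79] [ 0.03 -0.02 -0.03] 0.18484507337053874 88.02507162094116
can {'position': [248.5, 140.4], 'confidence': 0.83}
can {'position': [240.6, 25.3], 'confidence': 0.8}
82 .......................................#......+.....................................
96 .......................................-............................................
110 .....................................---......-.....................................
124 ..................................-###++.....-####+.................................
138 .................................#######.....-######-...............................
152 ...............................--+##++##.....-#####+..............-..-..............
166 .............................--------+##.....-#+....................................
180 ...........................----------###########+..................................+
194 ..........................----------#############-...............-...............+-.
208 .........................--....-----+############.................
[... 378 characters left out ...]
 .........-+#++##+++-..-+#+#+#++#++#+################+++++#+#++--..-####++#+-........
292 ..++###+#+###++++##+#+###+++###########################+#####++########+###+##+++#+.
306 ##++##+#+++++++++++##+###++++++####-#############+####+#+++++###+++++#########++++++
320 #++###-...+++++++#####++++++++#+##+.-###########..-##+#+##+#++++#+++#######-...#####
334 +##++#########+#####+##++++###+##########++++#########+#++++++##+###############+###
handle [([212.8, 183.2], 0.45), ([239.7, 217.5], 0.22)] [213.38 186.22]
carrier_foot [([214.6, 215.8], 0.85), ([216.7, 213.7], 0.19)] [213.38 186.22]
drawer_pull [([235.9, 216.7], 0.74)] [213.38 186.22]
canister_1_mid [([212.5, 218.8], 0.51)] [213.38 186.22]
```

The load is 7.8 N, near-zero torque, and the carrier sits unchanged relative to the gripper, so it is level and complete. Handing in.

```bash
python3 -c "
from rig import *
print(finish_job())"
```

```text
the job is handed in; nothing more can be done
None
```

The job is handed in: the case is in the shut drawer, and the carrier is held level by its grip about 10 cm up with both canisters apparently seated. No verdict came back, and the final state was checked by force, torque and image readings rather than by eye, since I had already viewed 11 pictures, one over the limit of 10.

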